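Tuck a folded panel under the hold-down leaf and hold it flat

ROBOT

A 6-joint arm with a two-finger parallel gripper is mounted at the origin on the work surface. World frame = base frame: x ahead of the robot, y to its left, z up, the work surface at z = 0. Lengths are in m, angles in degrees, forces in N, time in s.
With the tool pointing down it reaches from about 0.35 to 0.875 m from the base axis. Payload 4.2 kg.
Tool frame: the origin (TCP) lies midway between the tips of the shut fingers; the grasp point (between the pads) lies 19 mm behind it (hold_point_z is the z of the grasp point in the tool frame, in m); z points along the fingers, y is the direction in which the jaws open and shut (so a half turn about z gives the same grasp; the last joint's range is limited). The gripper opens to 87 mm and grips with 3 to 60 N. Pads are 19 mm wide; open, the fingers measure 117 mm over their backs; the gripper's body (75 mm by 190 mm) begins 51 mm behind the grasp point.
Start: joints at [-61.845, 22.042, 0.453, 0, -68.411, -14.817], TCP at [0.144, -0.608, 0.223] pointing down, gripper open.
Joint ranges: [-179.83, 179.83], [-69.29, 118.12], [-61.27, 80.66], [-181.25, 117.63], [-171.15, -9.14], [-177.46, 177.46]. Speed limits (degrees/s): [159.86, 159.86, 180, 180, 180, 180].

INTERFACE

Orientations are given as a 3x3 rotation matrix whose columns are the frame's x, y, z axes.
In Python, from station import * gives the robot as it stands. The module is installed in compiled form; this text tells all that it offers.
- The arm moves only by the tool jog_arm, never from a script. Its argument "moves" is a list of rows, each a list of 7 numbers: the closure, from -1 (fully open) to 1 (shut), then the shift along the tool's x, y, z in m, then the turn, a rotation vector about the tool's x, y, z in rad. In form: [[gripper, x, y, z, wx, wy, wz], ...]. A call has exactly 10 rows; each row is the pose to reach, as a shift and turn from the pose commanded when the call began, along the tool's axes at that moment; what a row does not reach only later rows make up. A row lasts 1/12 s, in which the tool goes at most 41.7 mm and 7.16 degrees, less where a joint would pass 70% of its speed; a pose out of reach is approached as far as the arm can. A call with a gripper value outside its range is refused whole. The fingers move at their own pace and stop on an object; the grip force is fixed at half the most. Time passes only in rows, so rows that repeat a pose let the fingers close, or fill a call up. It gives the time, the measured TCP pose, the force and the opening at its end, in the units of the state.
- sense(): the state, without advancing time (a new reading comes with each control period).
- capture(name): name is "scene" or "side" or "wrist"; returns a dict with "frame" (400x640x3 uint8, red, green, blue), "fov_y" (degrees; the focal length in pixels is half the picture's height over the tangent of half this angle, whatever the lens; pixels are square), "cx", "cy" (the principal point, pixels), "world_from_camera" (4x4, takes a point from camera to world coordinates). Camera axes: x right, y down, z forward; pixel columns grow to the right and rows downward; lengths in m; the calibration is good to about 2 mm. A picture is of the moment at which its call begins. There is no depth.
- finish_job(): hands the job in, once; it reports no verdict.
The state is a dict: "time_s": time; "joints": joint angles; "joint_velocities": joint speeds; "effort": joint torques, N m; "tcp_pos": TCP position; "ee_rot": TCP orientation; "wrist_force": force on the tool from outside, world axes, zero at the start; "moment": the same for the moment, N m; "gripper_width": opening from 0.0 (shut) to 1.0 (fully open).
Only numpy, scipy, OpenCV 4.12 (cv2) and the standard library are available. Lean on these libraries where they do the work, as an engineer would, in place of code of your own. Each camera call takes 0.05 s, during which the arm holds its last target.

TASK

Load the longer of the two folded panels into the marking fixture: tuck its plain edge under the thin hold-down leaf without lifting the leaf, and slide it in square until it is fully home against the stop. The sprung lift pads push the near end up, so press the panel down flat on the bed and finish while still holding it pressed there, so that I can fit the strap clamp; leave all the other things where they are.

Things in the scene. Friction and masses are not known exactly. Their poses are not given: they have to be found in the camera images.
- panel: longer of two bare aluminium folded panels (about 0.2 kg), flat on the bench, fold up: sheet 120 mm (its x) by 60 mm (y), 3 mm thick; its whole -x end is folded up into a boxed edge 12 mm thick (x -60 to -48 mm), 60 mm wide, top 34 mm above the underside: the part to grip. The +x end is the plain edge that goes under the leaf. Origin: centre of the sheet's underside; z up
- panel_edge (a point): middle of the panel's plain edge, on the underside (panel x +60 mm); axes as the panel
- panel_heel (a point): middle of the panel's folded end, on the underside (panel x -60 mm)
- panel_grip (a point): middle of the top of the folded edge (panel x -54 mm, 34 mm above the underside)
- bed: bed of the fixture, fixed: dark steel block 92 mm wide, its flat top 22 mm above the bench, on a perforated plate 225 by 170 by 10 mm (x -170 to +55 mm). Origin: on the bed's top at the middle of the foot of the stop; x points in the loading direction (into the stop), y left, z up. The bed's top runs from x -140 mm to the stop at x 0
- stop (a point): same point and axes as the bed. The stop is an upright steel face at x 0, 74 mm wide, with a clamp bar on it (top 20 mm above the bed, screw heads 26 mm). Two guide dowels, 8 mm thick and 12 mm tall, stand at x -18 mm, y +40 and -40 mm: the panel passes between them with 6 mm to spare on each side
- leaf (a joint): how far the steel hold-down leaf is bent up about the top edge of the stop, rad; 0 at rest, sprung down (about 3 N at the lip starts it, then 2 N m per rad). Leaf 1.7 mm thick, 68 mm wide; at rest its flat underside is 8 mm above the bed from the stop out to bed x -30 mm; from there its lip turns up to x -40 mm, where the underside is about 15 mm above the bed
- leaf_lip (a point): middle of the underside of the leaf where the turned-up lip begins (bed x -30 mm, 8 mm above the bed)
- lift_l (a joint): how far the left lift pad is pressed down, m: 0 at rest, 8 mm proud of the bed; flush at 0.008. Brass, 10 mm thick, domed top, at bed x -95 mm, y +18 mm, on a light spring (about 1.3 N at first, 1.8 N fully down)
- lift_r (a joint): the same for the right lift pad, at bed x -95 mm, y -18 mm
- short_panel: bystander: the shorter folded panel, 85 mm long by 45 mm wide, of the same make, with the same 34 mm tall folded edge at its -x end; origin at the centre of its underside. It may lie to the left or to the right of the fixture
- strap: bystander: slotted steel strap clamp, 75 by 26 by 9 mm, lying on the bench in front of the fixture, on the robot's side
- thumb_screw: bystander: knurled clamp screw 22 mm in diameter standing on its head, 40 mm tall, right of the fixture
- gauge: bystander: stepped steel height gauge, 66 by 22 mm, 50 mm tall, beyond the fixture to the left
- cleaner: bystander: white bottle, 54 mm in diameter, 150 mm tall, beyond the fixture to the right
- driver: bystander: screwdriver with a black handle lying far out on the left
There are look-alikes about, which are no part of the job. What is shaped like the panel but black is not meant.

How it is judged:
By the outcome, as a careful person would: the job done as asked, in the order asked, and still so for the second after the job is handed in, while the arm keeps its last pose, push and grip.
It also fails if it takes over 42 s, if anything falls off the work surface, if the arm or the gripper's body presses on something with over 40 N, if the wrist force passes 120 N, or if a joint passes its speed limit or range.

## Working session

There is one attempt and no reset: what is moved stays moved. The work goes in short steps, Python scripts to look and compute and a tool call to move; the robot and the scene stay as the last step left them, time stands still between calls to the robot, and variables do not carry over. Pictures are saved under pics/ and viewed, and the job is handed in when it is done.

Besides the shell and the picture viewer there is one more tool, called after "Call:" as a command line: name --pt "numbers of a row" for each row, then --argument value for the rest. jog_arm: Moves the arm, as the interface text tells. Its arguments: {"type":"object","properties":{"moves":{"type":"array"}},"required":["moves"]}

```bash
mkdir -p pics; cat > h.py <<'E'
from station import *
import numpy as np, cv2, pickle
def shot(n,f):
    c=capture(n); cv2.imwrite('pics/'+f,c['frame'][:,:,::-1]); pickle.dump(c,open('pics/'+f+'.pkl','wb')); return c
def load(f): return pickle.load(open('pics/'+f+'.pkl','rb'))
def foc(c): return 200/np.tan(np.radians(c['fov_y']/2))
def ray(c,u,v,z):
    f=foc(c); T=c['world_from_camera']; d=T[:3,:3]@np.array([(u-c['cx'])/f,(v-c['cy'])/f,1]); o=T[:3,3]
    return o+d*(z-o[2])/d[2]
def proj(c,p):
    T=c['world_from_camera']; q=T[:3,:3].T@(np.array(p)-T[:3,3]); f=foc(c); return q[:2]/q[2]*f+[c['cx'],c['cy']]
E
python3 - <<'E'
from h import *
for n in ['scene','side','wrist']:
    c=shot(n,n+'0.png'); print(n,foc(c),c['cx'],c['cy'],c['world_from_camera'].round(3).tolist())
s=sense(); print({k:np.round(v,3).tolist() for k,v in s.items()})
E
```

```text
scene 500.7892106922426 317.99472015541824 193.65371518184133 [[-0.344, 0.696, -0.63, 1.571], [0.939, 0.252, -0.235, 0.558], [-0.005, -0.672, -0.74, 1.339], [0.0, 0.0, 0.0, 1.0]]
side 416.35844881131607 319.0859438741457 194.8185991103976 [[0.999, -0.017, 0.039, 0.446], [-0.042, -0.546, 0.837, -0.795], [0.007, -0.838, -0.546, 0.68], [0.0, 0.0, 0.0, 1.0]]
wrist 358.0020727224803 316.189694135382 203.8611217046078 [[-0.23, 0.928, 0.294, 0.064], [0.973, 0.219, 0.071, -0.627], [0.001, 0.302, -0.953, 0.384], [0.0, 0.0, 0.0, 1.0]]
{'time_s': 0.15, 'joints': [-61.845, 22.079, 0.399, -0.018, -68.412, -14.814], 'joint_velocities': [-0.01, -0.087, 0.198, 0.053, -0.089, -0.013], 'effort': [0.0, -39.105, 18.759, 4.222, 0.012, -0.0], 'tcp_pos': [0.144, -0.608, 0.222], 'ee_rot': [[-0.973, -0.231, -0.001], [-0.231, 0.973, 0.002], [0.0, 0.002, -1.0]], 'wrist_force': [-0.14, 0.346, 0.374], 'moment': [-0.038, 0.009, 0.004], 'gripper_width': 0.999}
```

View pics/scene0.png

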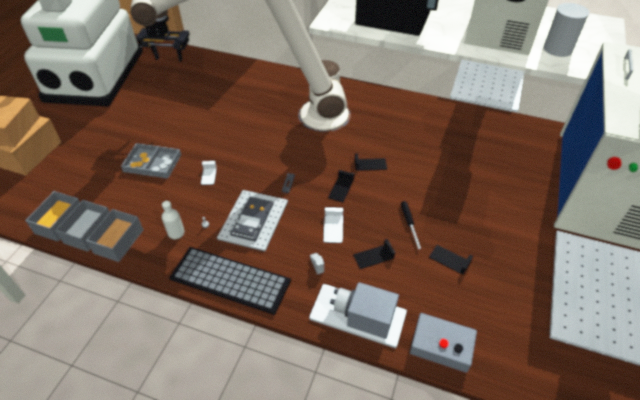

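View pics/side0.png

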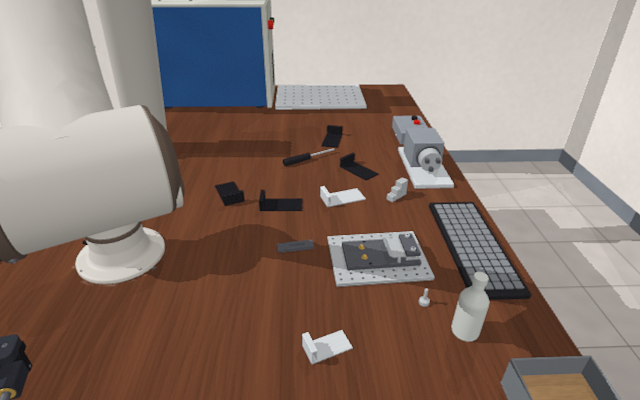

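View pics/wrist0.png

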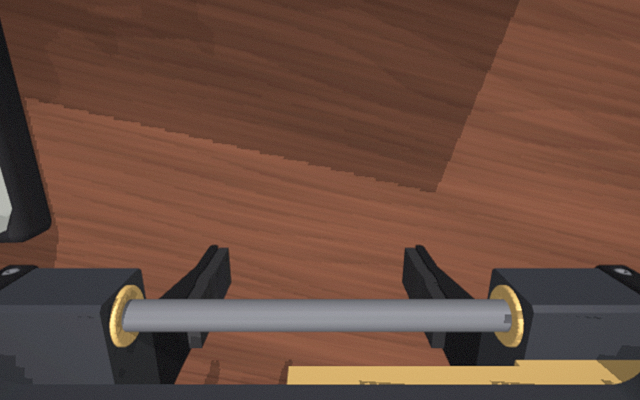

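The bare panels are at about (342,196) and (327,346) in the side view, with the fixture at (378,258). I'll zoom in on both to measure them.

```bash
python3 - <<'E'
from h import *
a=cv2.imread('pics/side0.png')
cv2.imwrite('pics/z1.png',cv2.resize(a[180:290,300:440],None,fx=5.7,fy=5.45,interpolation=cv2.INTER_CUBIC))
b=cv2.imread('pics/scene0.png')
cv2.imwrite('pics/z2.png',cv2.resize(b[180:260,210:350],None,fx=5.7,fy=5.7,interpolation=cv2.INTER_CUBIC))
# white masks
for f in ['side0.png','scene0.png']:
    c=load(f); im=c['frame']; hsv=cv2.cvtColor(im,cv2.COLOR_RGB2HSV)
    m=((hsv[...,1]<40)&(hsv[...,2]>170)).astype(np.uint8)
    n,l,st,ce=cv2.connectedComponentsWithStats(m)
    for i in range(1,n):
        if 60<st[i,4]<3000:
            x,y,w,h,A=st[i]; p=ray(c,*ce[i],0.005)
            if 0.3<p[0]<.95 and abs(p[1])<.6:
                ct=cv2.findContours((l==i).astype(np.uint8),0,2)[0][0]; ap=cv2.approxPolyDP(ct,2,True)[:,0]
                print(f,ce[i].round(1),A,p.round(3),[(q.tolist(),ray(c,*q,0.003).round(3)[:2].tolist()) for q in ap])
E
```

```text
side0.png [425.1 174.3] 714 [0.842 0.35  0.005] [([399, 147], [0.798, 0.55]), ([415, 187], [0.792, 0.277]), ([422, 184], [0.818, 0.294]), ([453, 183], [0.917, 0.297]), ([441, 165], [0.913, 0.413]), ([436, 177], [0.874, 0.335]), ([421, 167], [0.842, 0.401]), ([410, 167], [0.805, 0.402]), ([403, 147], [0.813, 0.55])]
side0.png [426.1 152.5] 94 [0.885 0.5   0.005] [([436, 152], [0.922, 0.507]), ([431, 148], [0.913, 0.539]), ([425, 149], [0.889, 0.532]), ([419, 158], [0.851, 0.464])]
side0.png [340.7 195.8] 494 [0.559 0.232 0.005] [([320, 187], [0.5, 0.286]), ([321, 196], [0.501, 0.236]), ([327, 205], [0.516, 0.188]), ([329, 196], [0.524, 0.235]), ([330, 205], [0.524, 0.188]), ([364, 198], [0.627, 0.221]), ([356, 188], [0.61, 0.277]), ([329, 193], [0.525, 0.251]), ([324, 186], [0.513, 0.291])]
side0.png [372.4 238.7] 641 [0.623 0.029 0.005] [([417, 242], [0.735, 0.015]), ([412, 231], [0.733, 0.06]), ([328, 236], [0.51, 0.047]), ([330, 244], [0.513, 0.014]), ([340, 246], [0.538, 0.006]), ([342, 240], [0.545, 0.029]), ([384, 237], [0.654, 0.038]), ([392, 250], [0.665, -0.014]), ([401, 251]
[... 3260 characters left out ...]
.788, 0.277]), ([310, 314], [0.894, 0.278]), ([311, 318], [0.905, 0.285]), ([396, 345], [0.902, 0.54]), ([406, 311], [0.787, 0.542]), ([394, 306], [0.783, 0.504]), ([396, 295], [0.744, 0.501]), ([359, 284], [0.746, 0.384]), ([350, 308], [0.834, 0.383]), ([386, 322], [0.842, 0.496]), ([390, 319], [0.829, 0.504]), ([387, 337], [0.887, 0.51]), ([383, 339], [0.897, 0.501]), ([347, 327], [0.896, 0.393]), ([345, 318], [0.871, 0.379]), ([333, 310], [0.858, 0.337]), ([334, 306], [0.844, 0.336]), ([329, 301], [0.833, 0.316]), ([333, 298], [0.82, 0.324]), ([342, 306], [0.836, 0.358]), ([349, 291], [0.78, 0.362]), ([339, 289], [0.784, 0.331]), ([334, 294], [0.805, 0.322]), ([334, 287], [0.782, 0.314])]
```

View pics/z1.png

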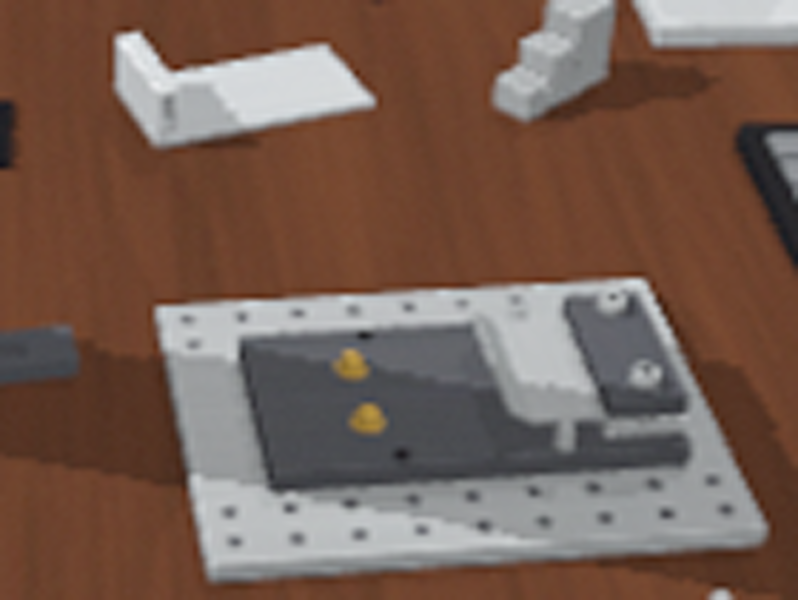

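View pics/z2.png

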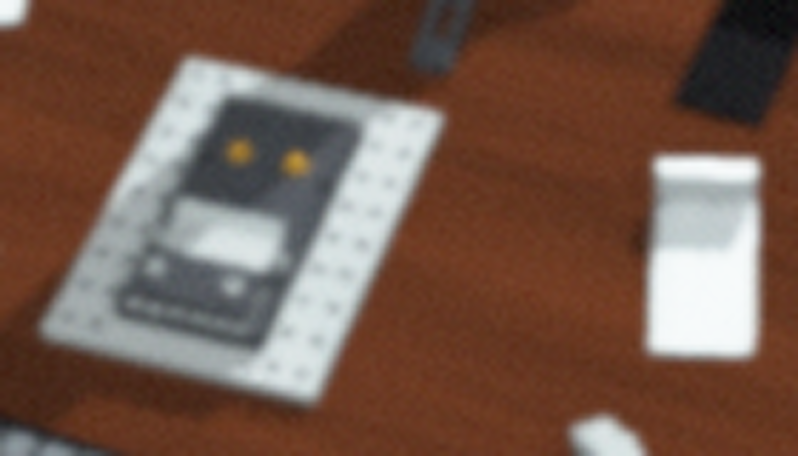

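The left panel at side (342,196) measures about 58 × 116 mm against roughly 71 mm long for the right one, so the left one is the long panel. Its yaw is about 17° and its centre is near (0.56, 0.23). I'll swing over while turning the tool so the jaws line up with panel x.

Call:
jog_arm --pt "-1 -0.034 0.021 -0.006 0 0 -0.08" --pt "-1 -0.068 0.042 -0.012 0 0 -0.16" --pt "-1 -0.102 0.063 -0.018 0 0 -0.24" --pt "-1 -0.136 0.084 -0.024 0 0 -0.32" --pt "-1 -0.17 0.105 -0.03 0 0 -0.4" --pt "-1 -0.204 0.126 -0.036 0 0 -0.48" --pt "-1 -0.238 0.147 -0.042 0 0 -0.56" --pt "-1 -0.272 0.168 -0.048 0 0 -0.64" --pt "-1 -0.306 0.189 -0.054 0 0 -0.72" --pt "-1 -0.34 0.21 -0.06 0 0 -0.8"

```text
time_s: 0.98
tcp_pos: [0.4275, -0.3235, 0.2828]
ee_rot: [[-0.509, -0.861, -0.0], [-0.861, 0.509, 0.0], [-0.0, 0.0, -1.0]]
wrist_force: [0.7, -0.8, 0.1]
gripper_width: 1.003
```

Call:
jog_arm --pt "-1 -0.034 0.012 0 0 0 -0.083" --pt "-1 -0.068 0.024 0 0 0 -0.166" --pt "-1 -0.102 0.036 0 0 0 -0.249" --pt "-1 -0.136 0.048 0 0 0 -0.332" --pt "-1 -0.17 0.06 0 0 0 -0.415" --pt "-1 -0.204 0.072 0 0 0 -0.498" --pt "-1 -0.238 0.084 0 0 0 -0.581" --pt "-1 -0.272 0.096 0 0 0 -0.664" --pt "-1 -0.306 0.108 0 0 0 -0.747" --pt "-1 -0.34 0.12 0 0 0 -0.83"

```text
time_s: 1.82
tcp_pos: [0.4975, 0.0299, 0.2825]
ee_rot: [[0.292, -0.956, -0.0], [-0.956, -0.292, 0.0], [-0.0, 0.0, -1.0]]
wrist_force: [0.8, -0.1, 0.4]
gripper_width: 1.001
```

```bash
python3 - <<'E'
from h import *
c=shot('wrist','w1.png'); s=sense(); print(s['tcp_pos'],s['ee_rot'],c['world_from_camera'].round(3).tolist())
E
```

```text
[0.49933828 0.03441071 0.28217906] [[ 0.29906093 -0.95423265  0.00161569]
 [-0.95423312 -0.29905789  0.00188045]
 [-0.0013112  -0.00210411 -0.99999693]] [[-0.956, -0.278, -0.088, 0.523], [-0.292, 0.912, 0.289, -0.049], [-0.0, 0.302, -0.953, 0.445], [0.0, 0.0, 0.0, 1.0]]
```

View pics/w1.png

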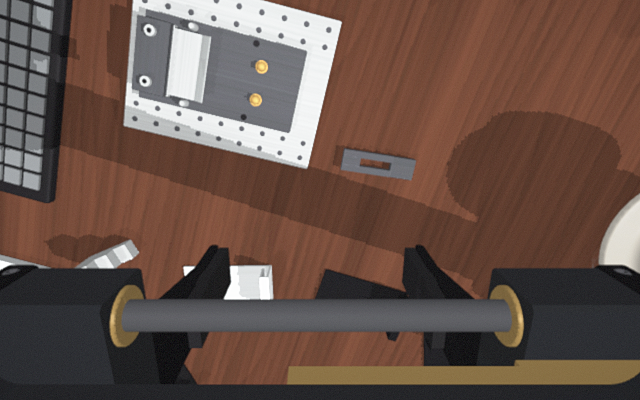

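```bash
python3 - <<'E'
from h import *
a=cv2.imread('pics/w1.png')
cv2.imwrite('pics/z3.png',cv2.resize(a[0:175,115:350],None,fx=3.4,fy=3.4,interpolation=cv2.INTER_CUBIC))
c=load('w1.png');im=c['frame'];hsv=cv2.cvtColor(im,cv2.COLOR_RGB2HSV)
m=((hsv[...,0]>12)&(hsv[...,0]<35)&(hsv[...,1]>120)&(hsv[...,2]>120)).astype(np.uint8)
n,l,st,ce=cv2.connectedComponentsWithStats(m)
for i in range(1,n):
    if st[i,4]>40: print(ce[i],st[i],ray(c,*ce[i],0.028))
E
```

```text
[260.95744681  66.30851064] [256  61  12  12  94] [ 0.58766348 -0.05581516  0.028     ]
[255.04444444  99.31111111] [250  94  11  12  90] [ 0.58544867 -0.02040349  0.028     ]
[118.62658228 299.60759494] [112 286  18  30 158] [0.69732797 0.28216856 0.028     ]
[508.34491979 298.36898396] [491 286  31  33 374] [0.20061113 0.12854937 0.028     ]
[114.9352518  335.46043165] [110 319  16  27 139] [0.69467644 0.34076787 0.028     ]
[513.20422535 334.5       ] [496 320  27  26 284] [0.1686517  0.17853183 0.028     ]
[470.76227429 373.41829578] [ 287  360  353   24 6701] [0.19708192 0.25658621 0.028     ]
```

View pics/z3.png

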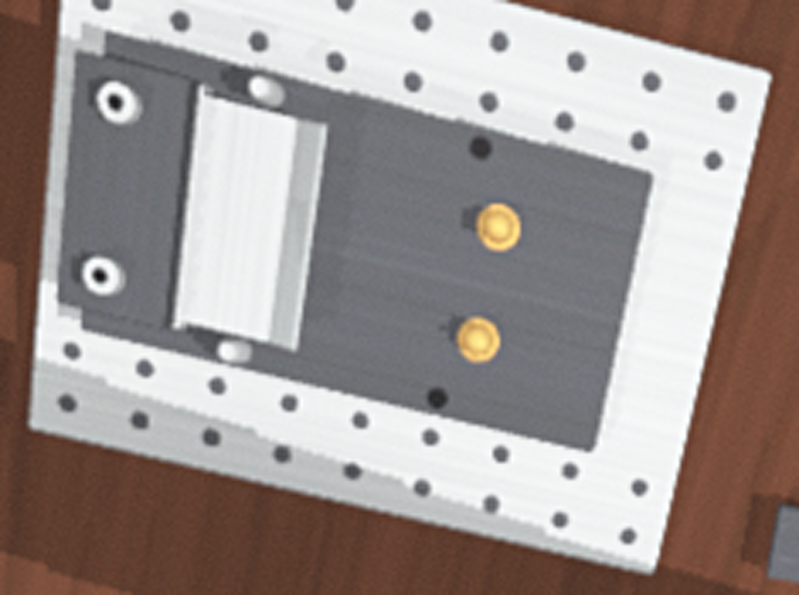

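```bash
python3 - <<'E'
from h import *
c=load('w1.png')
def P(x,y,z): return ray(c,115+x/3.4,y/3.4,z)[:2]
def ang(a,b): d=b-a; return np.degrees(np.arctan2(d[1],d[0])).round(2), np.linalg.norm(d).round(4)
nr,nl,fl=P(653,175,.022),P(593,450,.022),P(82,325,.022); fr=P(105,35,.022)
print('bed',nr,nl,fl,fr,ang(nr,nl),ang(nl,fl),ang(nr,fr))
a,b,d=P(770,72,.01),P(655,572,.01),P(30,428,.01)
print('plate',a,b,d,ang(a,b),ang(b,d))
dr,dl=P(265,88,.034),P(235,350,.034); print('dowel',dr,dl,ang(dr,dl))
sr,sl=P(117,102,.048),P(102,275,.048); print('screws',sr,sl,ang(sr,sl))
lr,ll=P(328,125,.0385),P(297,350,.0385);print('lip',lr,ll,ang(lr,ll),(lr+ll)/2)
pm=np.array([0.5866,-0.0381])
dm=(dr+dl)/2; print('pad->dowel',ang(pm,dm), 'bednear->pad', (nr+nl)/2)
yaw=np.radians(3.6)
for yd in (2.5,3.5,4.5):
  y=np.radians(yd);ux=np.array([np.cos(y),np.sin(y)])
  for n,p,x in(('pad',pm,-.095),('dow',dm,-.018),('near',(nr+nl)/2,-.14),('plate',(a+b)/2,-.17),('lip',(lr+ll)/2,-.04)): print(yd,n,(p-x*ux).round(4))
s=load('side0.png')
def Q(x,y,z): return ray(s,300+x/5.7,180+y/5.45,z)[:2]
a,a2,b,d=Q(155,305,.01),Q(645,280,.01),Q(765,530,.01),Q(210,570,.01)
print('side plate',a,a2,b,d,ang(a,a2),ang(d,b),ang(d,a))
print('side pads',Q(350,358,.028),Q(368,412,.028))
# panel in w1
cv2.imwrite('pics/z4.png',cv2.resize(cv2.imread('pics/w1.png')[240:330,160:300],None,fx=5,fy=5,interpolation=cv2.INTER_CUBIC))
E
```

```text
bed [ 0.54419114 -0.08530785] [0.53906279 0.00424288] [0.71273683 0.01436892] [ 0.71877413 -0.07412253] (np.float64(93.28), np.float64(0.0897)) (np.float64(3.34), np.float64(0.174)) (np.float64(3.67), np.float64(0.1749))
plate [ 0.51743089 -0.12680446] [0.50614867 0.04130848] [0.73041022 0.0560793 ] (np.float64(93.84), np.float64(0.1685)) (np.float64(3.77), np.float64(0.2247))
dowel [ 0.6641421  -0.07321496] [0.65860676 0.00581646] (np.float64(94.01), np.float64(0.0792))
screws [ 0.70057444 -0.05587868] [ 0.69736161 -0.00612092] (np.float64(93.69), np.float64(0.0499))
lip [ 0.64223494 -0.06846969] [ 6.38049661e-01 -6.09638274e-04] (np.float64(93.53), np.float64(0.068)) [ 0.6401423  -0.03453966]
pad->dowel (np.float64(3.37), np.float64(0.0749)) bednear->pad [ 0.54162697 -0.04053249]
2.5 pad [ 0.6815 -0.034 ]
2.5 dow [ 0.6794 -0.0329]
2.5 near [ 0.6815 -0.0344]
2.5 plate [ 0.6816 -0.0353]
2.5 lip [ 0.6801 -0.0328]
3.5 pad [ 0.6814 -0.0323]
3.5 dow [ 0.6793 -0.0326]
3.5 near [ 0.6814 -0.032 ]
3.5 plate [ 0.6815 -0.0324]
3.5 lip [ 0.6801 -0.0321]
4.5 pad [ 0.6813 -0.0306]
4.5 dow [ 0.6793 -0.0323]
4.5 near [ 0.6812 -0.0295]
4.5 plate [ 0.6813 -0.0294]
4.5 lip [ 0.68   -0.0314]
side plate [0.50737179 0.03811857] [0.73228511 0.04960613] [ 0.74117346 -0.11859113] [ 0.51869723 -0.13365524] (np.float64(2.92), np.float64(0.2252)) (np.float64(3.87), np.float64(0.223)) (np.float64(93.77), np.float64(0.1721))
side pads [ 0.58624046 -0.02437328] [ 0.58908142 -0.06033572]
```

View pics/z4.png

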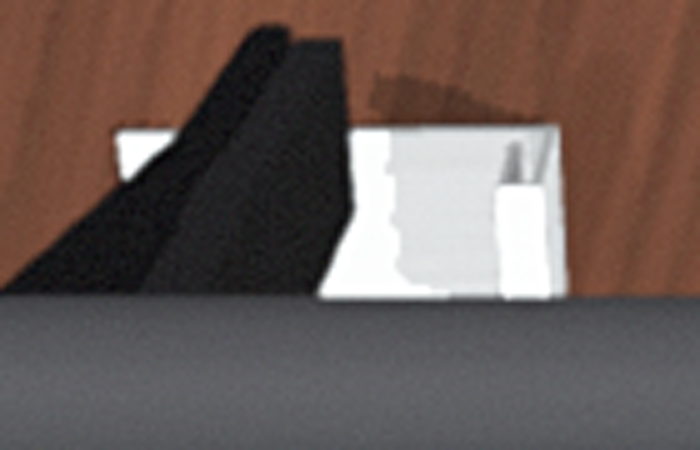

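```bash
python3 - <<'E'
from h import *
c=shot('wrist','w2.png'); s=sense(); print(s['tcp_pos'],s['ee_rot'],c['world_from_camera'].round(4).tolist())
im=c['frame'];hsv=cv2.cvtColor(im,cv2.COLOR_RGB2HSV)
m=((hsv[...,0]>12)&(hsv[...,0]<35)&(hsv[...,1]>120)&(hsv[...,2]>120)).astype(np.uint8)
n,l,st,ce=cv2.connectedComponentsWithStats(m)
for i in range(1,n):
    if st[i,4]>40 and ce[i][1]<200: print(ce[i],ray(c,*ce[i],0.028))
a=im[:,:,::-1]
cv2.imwrite('pics/z5.png',np.vstack([cv2.resize(a[0:175,115:350],(800,596),interpolation=cv2.INTER_CUBIC)]))
cv2.imwrite('pics/z6.png',cv2.resize(a[240:330,160:300],None,fx=5,fy=5,interpolation=cv2.INTER_CUBIC))
E
```

```text
[0.49844367 0.0320168  0.28206447] [[ 2.94517045e-01 -9.55646223e-01 -8.40336544e-05]
 [-9.55646053e-01 -2.94517043e-01  5.76027826e-04]
 [-5.75228159e-04 -8.93435827e-05 -9.99999831e-01]] [[-0.9543, -0.2856, -0.0887, 0.525], [-0.299, 0.9092, 0.2899, -0.045], [-0.0022, 0.3031, -0.953, 0.4445], [0.0, 0.0, 0.0, 1.0]]
[264.83870968  61.76344086] [ 0.58767565 -0.05591982  0.028     ]
[258.73863636  94.98863636] [ 0.58528319 -0.02054414  0.028     ]
```

View pics/z5.png

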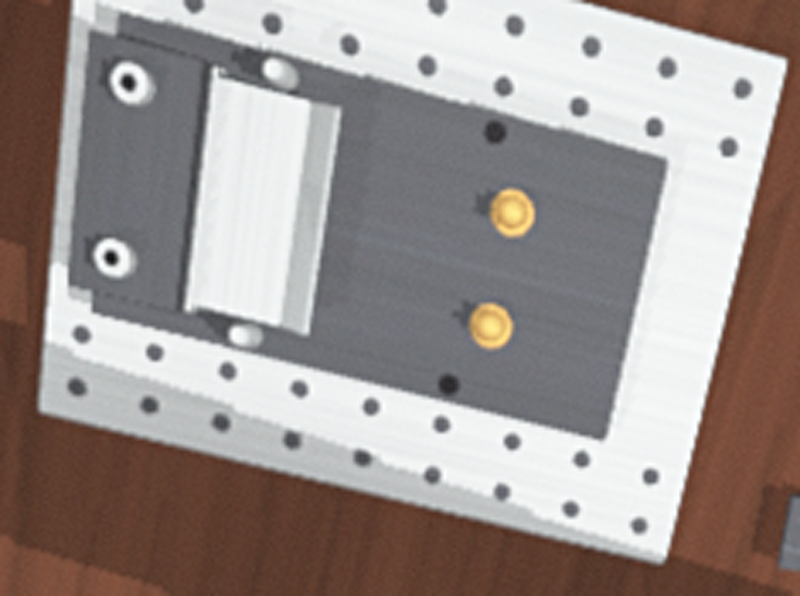

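View pics/z6.png

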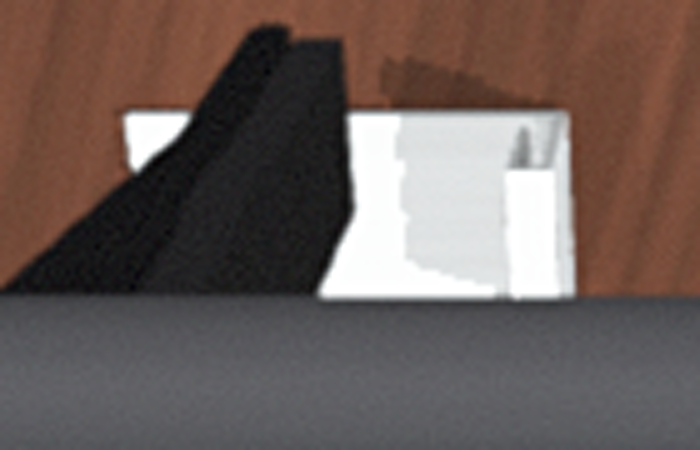

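```bash
python3 - <<'E'
from h import *
c=load('w2.png')
def P(x,y,z): return ray(c,160+x/5,240+y/5,z)[:2]
A=P(124,112,.003);B=P(570,112,.0);C=P(507,170,.034);D=P(553,170,.034)
d=A-B; y=np.arctan2(d[1],d[0]); print(A,B,C,D,np.degrees(y),np.linalg.norm(d),np.linalg.norm(C-D))
for y in (y,np.radians(17)):
  u=np.array([np.cos(y),np.sin(y)]);v=np.array([-u[1],u[0]])
  for n,p,x in(('A',A,.06),('B',B,-.06),('C',C,-.048),('D',D,-.06)):
    o=p-u*x+v*.03; print(n,o.round(4),'grip',(o-.054*u).round(4))
E
```

```text
[0.63006308 0.22318831] [0.51368696 0.18818092] [0.52561677 0.19110734] [0.51434704 0.18756148] 16.741941778751738 0.12152743773901396 0.011814391821759633
A [0.564  0.2346] grip [0.5123 0.2191]
B [0.5625 0.2342] grip [0.5108 0.2186]
C [0.5629 0.2337] grip [0.5112 0.2181]
D [0.5632 0.2336] grip [0.5115 0.218 ]
A [0.5639 0.2343] grip [0.5123 0.2185]
B [0.5623 0.2344] grip [0.5107 0.2186]
C [0.5627 0.2338] grip [0.5111 0.218 ]
D [0.563  0.2338] grip [0.5113 0.218 ]
```

```bash
python3 - <<'E'
from h import *
c=load('w2.png')
for p in [(325,268),(320,295),(408,290)]: print(p,ray(c,*p,.003))
s=load('side0.png')
for p in [(302,200),(302,210),(262,210)]: print(p,ray(s,*p,.003))
cv2.imwrite('pics/z7.png',cv2.resize(c['frame'][230:330,180:440,::-1],None,fx=3,fy=3))
R=np.array(sense()['ee_rot']);t=np.array(sense()['tcp_pos'])
print(R.T@(np.array([.5112,.2183,.11])-t), R.T@(np.array([.5112,.2183,.012])-t))
E
```

```text
(325, 268) [0.44472687 0.17381023 0.003     ]
(320, 295) [0.43849153 0.21620174 0.003     ]
(408, 290) [0.32334783 0.17157002 0.003     ]
(302, 200) [0.44424562 0.21606414 0.003     ]
(302, 210) [0.44384061 0.16540423 0.003     ]
(262, 210) [0.33133363 0.16902562 0.003     ]
[-0.17416487 -0.06703874  0.17217067] [-0.1741085  -0.06702998  0.27017066]
```

View pics/z7.png

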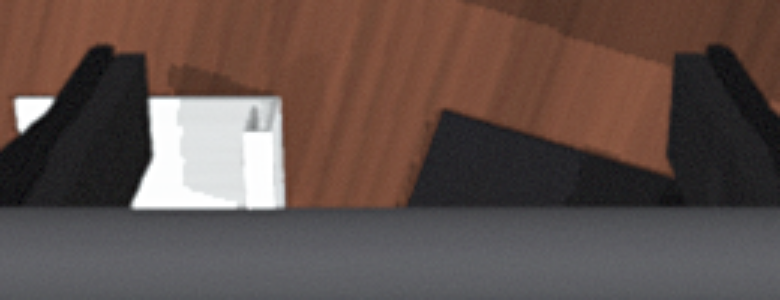

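Zoom z7 shows the black plate's edge at about x 0.44. I'll half-close the jaws before descending so the outer finger clears it.

Call:
jog_arm --pt "0 -0.029 -0.011 0.02 0 0 0.006" --pt "0 -0.058 -0.022 0.04 0 0 0.006" --pt "0 -0.087 -0.033 0.06 0 0 0.006" --pt "0 -0.116 -0.045 0.08 0 0 0.006" --pt "0 -0.145 -0.056 0.1 0 0 0.006" --pt "0 -0.174 -0.067 0.13 0 0 0.006" --pt "0 -0.174 -0.067 0.16 0 0 0.006" --pt "0 -0.174 -0.067 0.19 0 0 0.006" --pt "0 -0.174 -0.067 0.19 0 0 0.006" --pt "0 -0.174 -0.067 0.19 0 0 0.006"

```text
time_s: 2.75
tcp_pos: [0.5112, 0.213, 0.0914]
ee_rot: [[0.282, -0.959, -0.003], [-0.959, -0.282, -0.003], [0.002, 0.004, -1.0]]
wrist_force: [0.6, 0.9, 0.3]
gripper_width: 0.506
```

```bash
python3 - <<'E'
from h import *
c=shot('wrist','w3.png');s=sense();R=np.array(s['ee_rot']);t=np.array(s['tcp_pos']);print(t,s['gripper_width'],R.T@(np.array([.5112,.2183,.010])-t), np.degrees(np.arctan2(-R[1,1],-R[0,1])))
for x in(-.048,-.06):
  for y in (-.03,.03):
    u=np.radians(16.75); print(x,y,proj(c,[.5628+x*np.cos(u)-y*np.sin(u),.2339+x*np.sin(u)+y*np.cos(u),.034]))
E
```

```text
[0.51256053 0.21381679 0.09337789] 0.5010375604171832 [-4.73296771e-03  9.65396701e-05  8.33751284e-02] 16.384968929713033
-0.048 -0.03 [305.50117683 187.17775312]
-0.048 0.03 [306.86584312 271.91786757]
-0.06 -0.03 [324.39567991 187.03851032]
-0.06 0.03 [324.37450821 271.78238931]
```

View pics/w3.png

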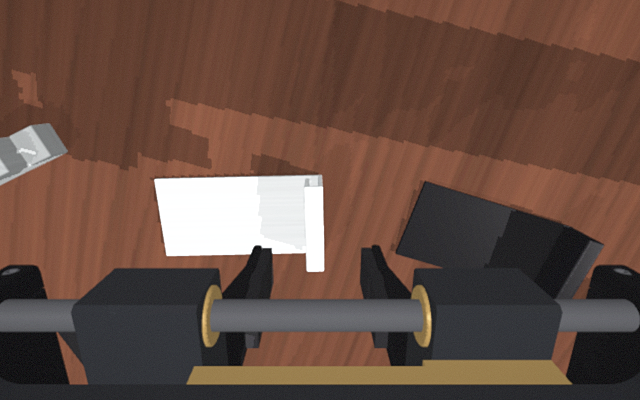

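The fold top is at about (305–324, 187–271), which matches my projected corners. Lowering onto it and gripping.

Call:
jog_arm --pt "0 -0.004 -0.001 0.015 0 0 -0.003" --pt "0 -0.004 -0.001 0.035 0 0 -0.003" --pt "0 -0.004 -0.001 0.055 0 0 -0.003" --pt "0 -0.004 -0.001 0.075 0 0 -0.003" --pt "0 -0.004 -0.001 0.083 0 0 -0.003" --pt "0 -0.004 -0.001 0.083 0 0 -0.003" --pt "1 -0.004 -0.001 0.083 0 0 -0.003" --pt "1 -0.004 -0.001 0.083 0 0 -0.003" --pt "1 -0.004 -0.001 0.083 0 0 -0.003" --pt "1 -0.004 -0.001 0.083 0 0 -0.003"

```text
time_s: 3.63
tcp_pos: [0.5124, 0.2186, 0.0109]
ee_rot: [[0.285, -0.959, 0.002], [-0.959, -0.285, 0.002], [-0.001, -0.002, -1.0]]
wrist_force: [0.2, 0.3, 0.5]
gripper_width: 0.279
```

```bash
python3 - <<'E'
from h import *
c=shot('wrist','w4.png');s=sense();R=np.array(s['ee_rot']);print(s['tcp_pos'],s['gripper_width'],s['wrist_force'],np.degrees(np.arctan2(-R[1,1],-R[0,1])))
E
```

```text
[0.51217161 0.2185226  0.01059172] 0.2359132955575517 [-0.49468457 -0.75054967 -0.73559845] 16.561038765681378
```

View pics/w4.png

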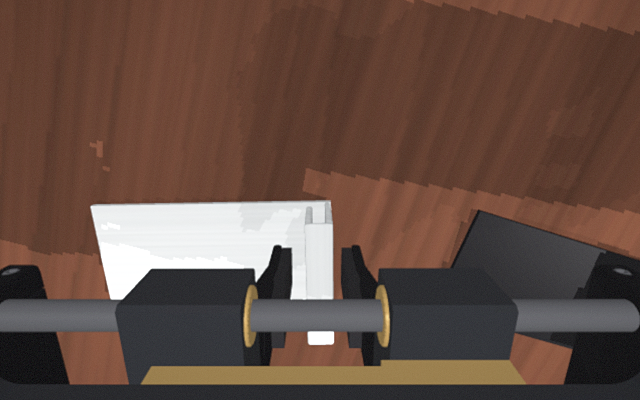

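Fingers straddle the fold at (318,280) and are still closing. I'll let them close, then lift.

Call:
jog_arm --pt "1 0 0 0 0 0 0" --pt "1 0 0 0 0 0 0" --pt "1 0 0 0 0 0 0" --pt "1 0 0 0 0 0 0" --pt "1 0 0 0 0 0 0" --pt "1 0 0 -0.015 0 0 0" --pt "1 0 0 -0.035 0 0 0" --pt "1 0 0 -0.055 0 0 0" --pt "1 0 0 -0.075 0 0 0" --pt "1 0 0 -0.08 0 0 0"

```text
time_s: 4.52
tcp_pos: [0.5131, 0.2191, 0.092]
ee_rot: [[0.285, -0.958, 0.004], [-0.958, -0.285, 0.003], [-0.001, -0.005, -1.0]]
wrist_force: [1.2, 0.9, -0.8]
gripper_width: 0.135
```

```bash
python3 - <<'E'
from h import *
c=shot('wrist','w5.png');c2=shot('side','s5.png');s=sense();R=np.array(s['ee_rot']);print(s['tcp_pos'],s['gripper_width'],s['wrist_force'],s['moment'],R.round(4).tolist())
cv2.imwrite('pics/z8.png',cv2.resize(c2['frame'][120:280,240:440,::-1],None,fx=3.7,fy=3.7,interpolation=cv2.INTER_CUBIC))
E
```

```text
[0.5119212  0.21849098 0.08994474] 0.13692918665657258 [ 0.36122377 -0.42753648 -1.20163621] [-0.01227267  0.1695347  -0.00839982] [[0.2847, -0.9586, 0.0013], [-0.9586, -0.2847, 0.0015], [-0.001, -0.0017, -1.0]]
```

View pics/w5.png

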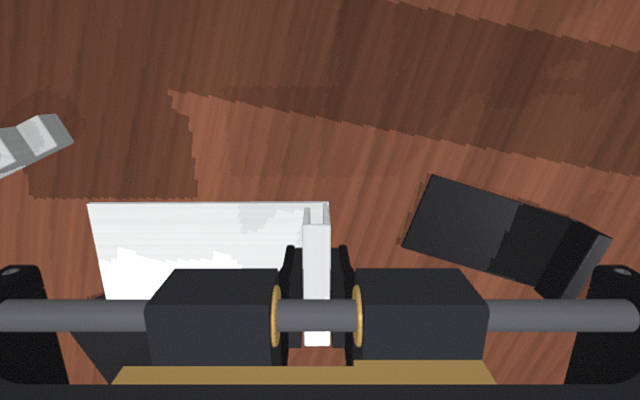

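View pics/z8.png

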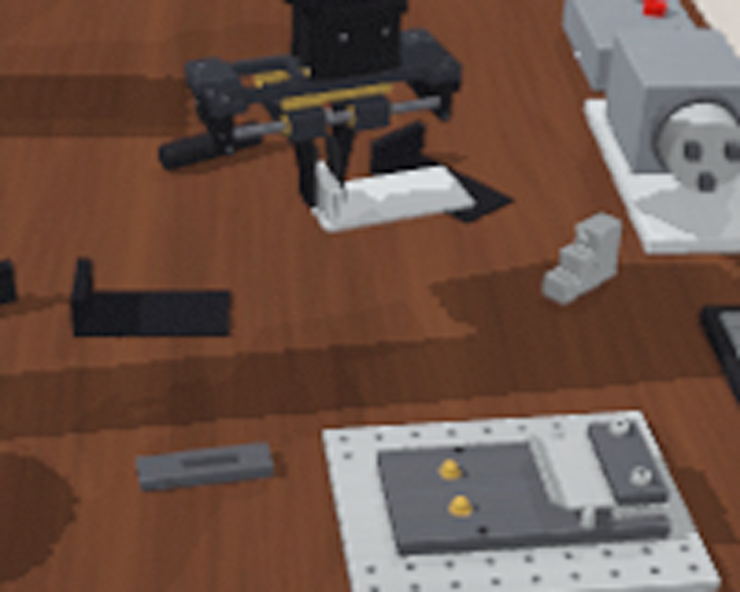

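```bash
python3 - <<'E'
from h import *
c=load('w5.png')
cv2.imwrite('pics/z9.png',cv2.resize(c['frame'][190:350,80:340,::-1],None,fx=3,fy=3,interpolation=cv2.INTER_CUBIC))
for f,zz in (('w5.png',.0795),('w4.png',0.)):
  c=load(f)
  im=c['frame'];hsv=cv2.cvtColor(im,cv2.COLOR_RGB2HSV)
  m=((hsv[...,1]<50)&(hsv[...,2]>120)).astype(np.uint8); m[:, 345:]=0;m[:150]=0;m[300:]=0
  n,l,st,ce=cv2.connectedComponentsWithStats(m); i=1+np.argmax(st[1:,4])
  # top edge line
  xs=np.arange(110,300,4); ys=np.array([np.argmax(l[:,x]==i) for x in xs]); k=np.polyfit(xs,ys,1); r=np.abs(np.polyval(k,xs)-ys)
  k=np.polyfit(xs[r<1.5],ys[r<1.5],1)
  cols=np.where((l==i).any(0))[0]; print(f,k,st[i],cols.min(),cols.max())
  x0,x1=cols.min(),cols.max()
  A=ray(c,x0,np.polyval(k,x0),zz+.003);B=ray(c,x1,np.polyval(k,x1),zz+.003);d=A-B
  print(A,B,np.degrees(np.arctan2(d[1],d[0])),np.linalg.norm(d))
E
```

```text
w5.png [-6.17401216e-03  2.02988665e+02] [   86   201   245    99 18307] 86 330
[0.63391152 0.22448377 0.0825    ] [0.51615315 0.18838798 0.0825    ] 17.04157177151494 0.12316630241450066
w4.png [-1.75586192e-02  2.05956958e+02] [   90   200   244   100 17631] 90 333
[0.63007226 0.22347058 0.003     ] [0.51430172 0.18662062 0.003     ] 17.656363499870924 0.12149377703818576
```

View pics/z9.png

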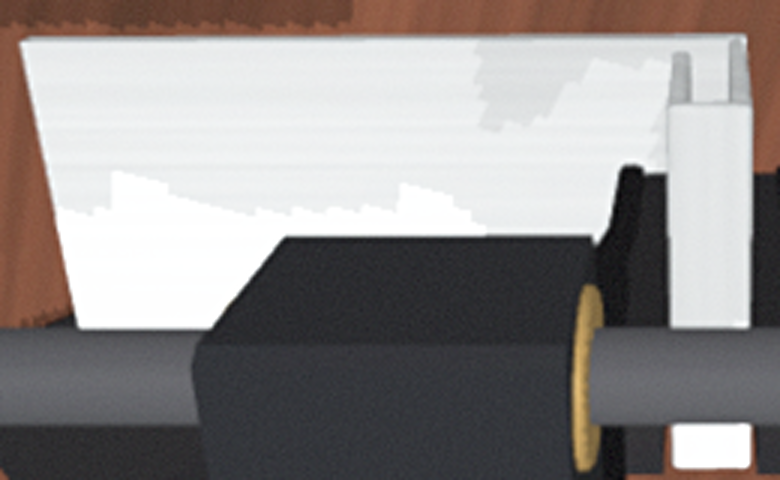

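Panel gripped (opening 0.137, about 12 mm), square to the jaws and level. Carrying it to just short of the leaf, high above the bed.

Call:
jog_arm --pt "1 0.02 0.006 0 0 0 0.02" --pt "1 0.055 0.015 0 0 0 0.05" --pt "1 0.09 0.025 0 0 0 0.08" --pt "1 0.125 0.034 0 0 0 0.11" --pt "1 0.16 0.044 0 0 0 0.14" --pt "1 0.195 0.054 0 0 0 0.17" --pt "1 0.225 0.062 0 0 0 0.2" --pt "1 0.245 0.067 0 0 0 0.22" --pt "1 0.252 0.069 0 0 0 0.226" --pt "1 0.252 0.069 0 0 0 0.226"

```text
time_s: 5.45
tcp_pos: [0.516, -0.0447, 0.0878]
ee_rot: [[0.06, -0.998, -0.004], [-0.998, -0.06, -0.0], [0.0, 0.004, -1.0]]
wrist_force: [0.7, -0.2, -1.2]
gripper_width: 0.137
```

```bash
cat >> h.py <<'E'
F0=np.array([.6808,-.0323]);FY=np.radians(3.6);U=np.array([np.cos(FY),np.sin(FY)]);V=np.array([-U[1],U[0]])
def st():
    s=sense();R=np.array(s['ee_rot']);t=np.array(s['tcp_pos']);d=t[:2]-F0
    # tilt: tool y axis z comp (nose dir = -tool y)
    print('t',s['time_s'],'edge bed x,y mm',(d@U*1e3+114).round(1),(d@V*1e3).round(1),'tcpz',t[2].round(4),'yaw',np.degrees(np.arctan2(-R[1,1],-R[0,1])).round(2),'noseup deg',np.degrees(-R[2,1]).round(2),'roll',np.degrees(R[2,0]).round(2),'F',np.round(s['wrist_force'],1),'M',np.round(s['moment'],2),'w',round(s['gripper_width'],3))
E
python3 - <<'E'
from h import *
c=shot('wrist','w6.png');c2=shot('side','s6.png');st()
cv2.imwrite('pics/z10.png',cv2.resize(c2['frame'][150:300,270:470,::-1],None,fx=4,fy=4,interpolation=cv2.INTER_CUBIC))
E
```

```text
t 5.55 edge bed x,y mm -50.3 -0.2 tcpz 0.0884 yaw 3.6 noseup deg -0.11 roll -0.0 F [-0.5  0.5 -0.8] M [-0.01  0.18  0.01] w 0.132
```

View pics/w6.png

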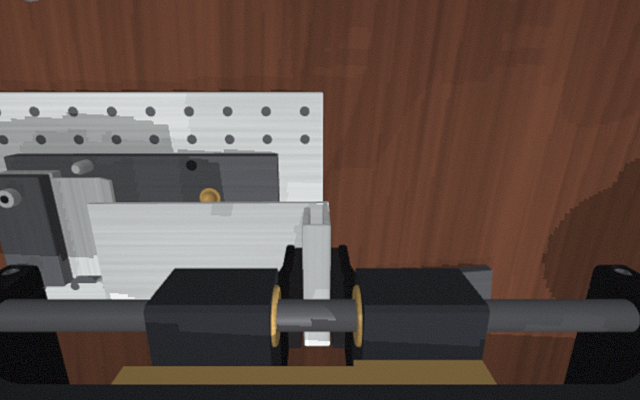

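View pics/z10.png

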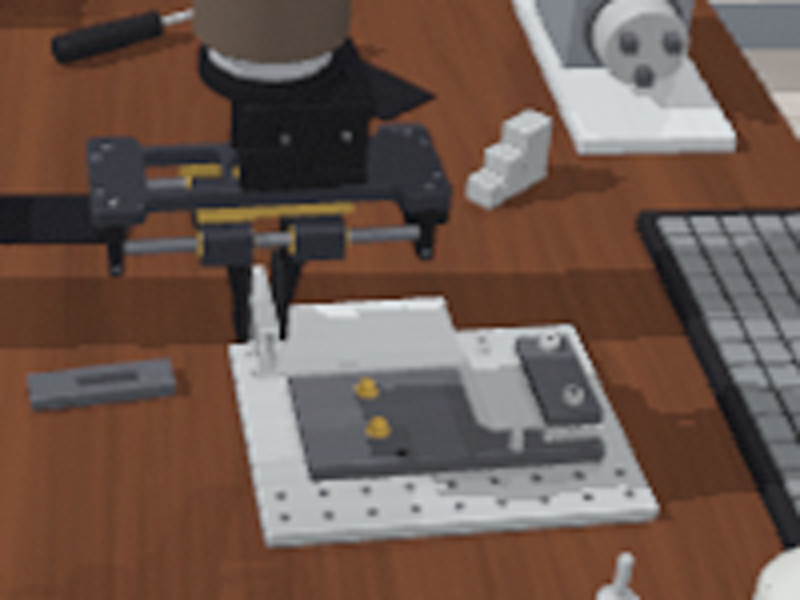

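```bash
python3 - <<'E'
from h import *
c=load('w6.png')
def b(p): d=p[:2]-F0; return (np.array([d@U,d@V])*1e3).round(1)
print('panel edge',b(ray(c,100,203,.081)),b(ray(c,300,203,.081)),'corner',b(ray(c,89,204,.081)))
g=cv2.cvtColor(c['frame'],cv2.COLOR_RGB2GRAY).astype(int)
for x in (130,160,230,260): 
    col=g[140:170,x]; r=140+np.argmin(np.diff(col))+1; print(x,r,'bed edge',b(ray(c,x,r,.022)))
for x in (60,120,200,300):
    col=g[85:100,x]; r=85+np.argmax(np.diff(col))+1; print('plate',b(ray(c,x,r,.010)))
E
```

```text
panel edge [-57.5 -32.3] [-156.4  -31.9] corner [-52.  -31.8]
130 154 bed edge [-45.6 -46.7]
160 154 bed edge [-64.7 -46.6]
230 153 bed edge [-109.5  -47.1]
260 153 bed edge [-128.7  -47. ]
plate [ -1.1 -84.6]
plate [-39.3 -84.5]
plate [-90.4 -84.4]
plate [-154.4  -84.2]
```

The panel runs parallel to the bed and is about 1 mm to the right, so I'll correct that while lowering onto the lift pads, short of the lip.

Call:
jog_arm --pt "1 -0.001 0 0.01 0 0 0" --pt "1 -0.001 0 0.02 0 0 0" --pt "1 -0.001 0 0.03 0 0 0" --pt "1 -0.001 0 0.037 0 0 0" --pt "1 -0.001 0 0.042 0 0 0" --pt "1 -0.001 0 0.046 0 0 0" --pt "1 -0.001 0 0.049 0 0 0" --pt "1 -0.001 0 0.05 0 0 0" --pt "1 -0.001 0 0.05 0 0 0" --pt "1 -0.001 0 0.05 0 0 0"

```text
time_s: 6.38
tcp_pos: [0.5173, -0.042, 0.0399]
ee_rot: [[0.063, -0.998, 0.0], [-0.998, -0.063, 0.0], [-0.0, -0.0, -1.0]]
wrist_force: [-0.8, -0.5, -0.4]
gripper_width: 0.132
```

```bash
python3 - <<'E'
from h import *
c2=shot('side','s7.png');c=shot('wrist','w7.png');st()
cv2.imwrite('pics/z11.png',cv2.resize(c2['frame'][180:300,290:450,::-1],None,fx=5,fy=5,interpolation=cv2.INTER_CUBIC))
E
```

```text
t 6.4833 edge bed x,y mm -49.5 0.5 tcpz 0.04 yaw 3.6 noseup deg 0.06 roll -0.01 F [-0.4 -0.2 -1. ] M [0.   0.37 0.01] w 0.134
```

View pics/z11.png

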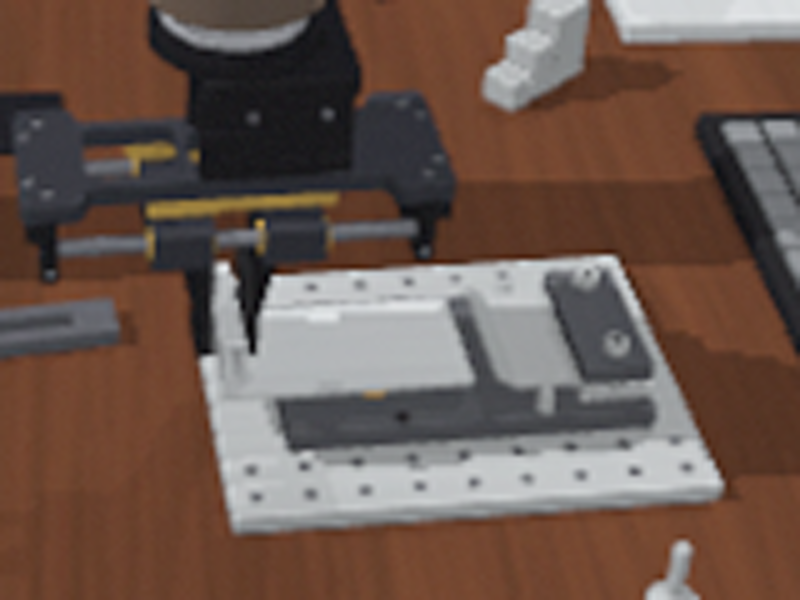

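View pics/w7.png

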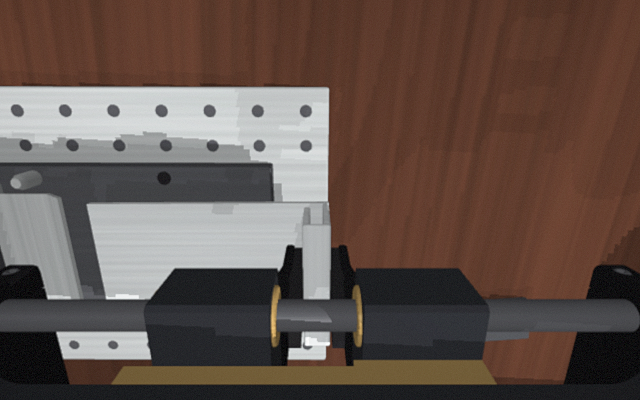

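Call:
jog_arm --pt "1 0 0 0.001 0 0 0" --pt "1 0 0 0.002 0 0 0" --pt "1 0 0 0.003 0 0 0" --pt "1 0 0 0.004 0 0 0" --pt "1 0 0 0.0045 0 0 0" --pt "1 0 0 0.0045 0 0 0" --pt "1 0 0 0.0045 0 0 0" --pt "1 0 0 0.0045 0 0 0" --pt "1 0 0 0.0045 0 0 0" --pt "1 0 0 0.0045 0 0 0"

```text
time_s: 7.32
tcp_pos: [0.5176, -0.042, 0.0352]
ee_rot: [[0.063, -0.998, 0.001], [-0.998, -0.063, 0.0], [-0.0, -0.001, -1.0]]
wrist_force: [-0.7, -0.9, 0.9]
gripper_width: 0.133
```

```bash
python3 - <<'E'
from h import *
st();c2=shot('side','s8.png');c=shot('wrist','w8.png');st()
cv2.imwrite('pics/z12.png',cv2.resize(c2['frame'][200:290,320:450,::-1],None,fx=6,fy=6,interpolation=cv2.INTER_CUBIC))
E
```

```text
t 7.3167 edge bed x,y mm -49.5 0.5 tcpz 0.0352 yaw 3.61 noseup deg 0.03 roll -0.0 F [-0.7 -0.9  0.9] M [ 0.    0.09 -0.02] w 0.133
t 7.4167 edge bed x,y mm -49.6 0.5 tcpz 0.0352 yaw 3.61 noseup deg 0.03 roll -0.0 F [-1.2  0.3  1.8] M [ 0.08  0.11 -0.01] w 0.139
```

View pics/z12.png

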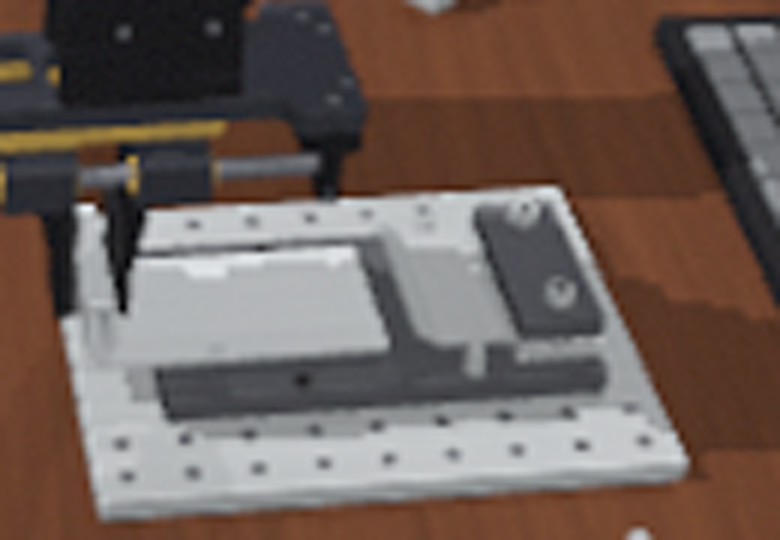

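View pics/w8.png

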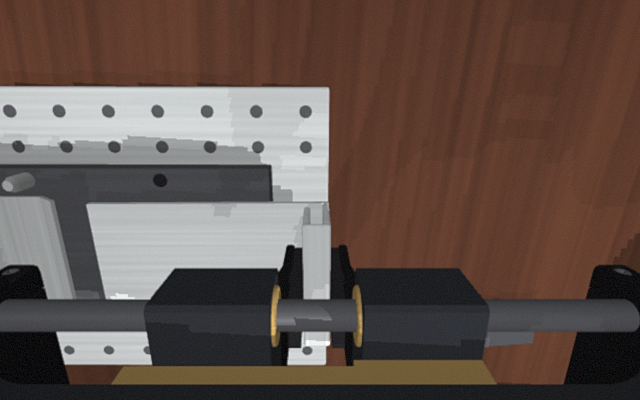

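Fz shows the pads being pressed. Sliding under the lip, slowly, a touch lower.

Call:
jog_arm --pt "1 0 -0.001 0.0005 0 0 0" --pt "1 0 -0.004 0.001 0 0 0" --pt "1 0 -0.007 0.0015 0 0 0" --pt "1 0 -0.01 0.0015 0 0 0" --pt "1 0 -0.013 0.0015 0 0 0" --pt "1 0 -0.016 0.0015 0 0 0" --pt "1 0 -0.019 0.0015 0 0 0" --pt "1 0 -0.022 0.0015 0 0 0" --pt "1 0 -0.025 0.0015 0 0 0" --pt "1 0 -0.026 0.0015 0 0 0"

```text
time_s: 8.25
tcp_pos: [0.5439, -0.0404, 0.0335]
ee_rot: [[0.063, -0.998, 0.0], [-0.998, -0.063, -0.0], [0.0, -0.0, -1.0]]
wrist_force: [-2.1, 0.1, 1.8]
gripper_width: 0.134
```

```bash
python3 - <<'E'
from h import *
st();c2=shot('side','s9.png');c=shot('wrist','w9.png');st()
cv2.imwrite('pics/z13.png',cv2.resize(c2['frame'][200:290,320:450,::-1],None,fx=6,fy=6,interpolation=cv2.INTER_CUBIC))
E
```

```text
t 8.25 edge bed x,y mm -23.2 0.5 tcpz 0.0335 yaw 3.61 noseup deg 0.02 roll 0.0 F [-2.1  0.1  1.8] M [-0.05  0.7   0.02] w 0.134
t 8.35 edge bed x,y mm -23.1 0.6 tcpz 0.0336 yaw 3.62 noseup deg 0.07 roll -0.0 F [-0.1 -0.5  1.5] M [-0.04  0.33 -0.03] w 0.133
```

View pics/z13.png

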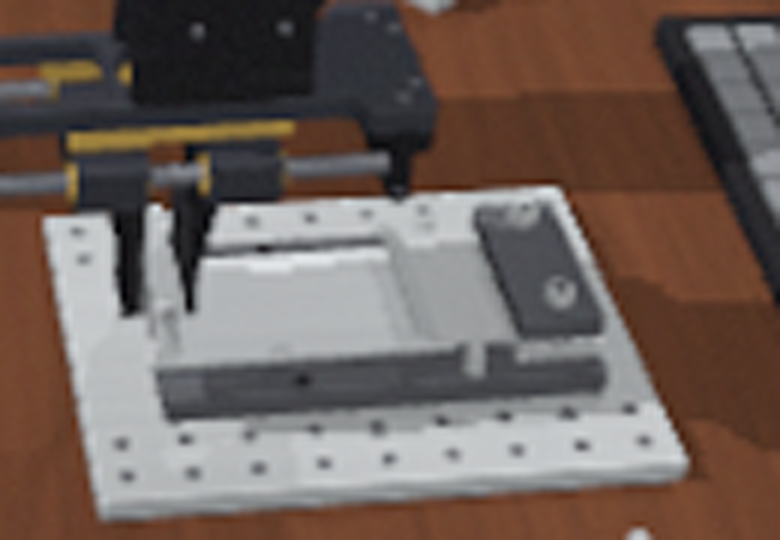

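View pics/w9.png

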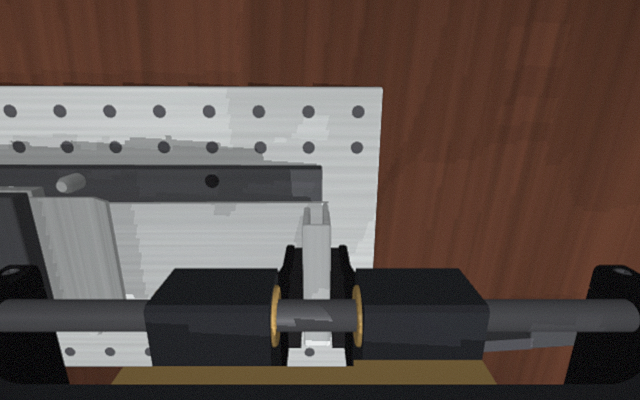

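The edge is under the leaf, the leaf is unchanged, and there is a gap to the right dowel at (70,183). Continuing to just short of the stop.

Call:
jog_arm --pt "1 0 -0.002 0 0 0 0" --pt "1 0 -0.0045 0 0 0 0" --pt "1 0 -0.007 0 0 0 0" --pt "1 0 -0.0095 0 0 0 0" --pt "1 0 -0.012 0 0 0 0" --pt "1 0 -0.014 0 0 0 0" --pt "1 0 -0.016 0 0 0 0" --pt "1 0 -0.018 0 0 0 0" --pt "1 0 -0.019 0 0 0 0" --pt "1 0 -0.019 0 0 0 0"

```text
time_s: 9.18
tcp_pos: [0.5627, -0.0392, 0.0336]
ee_rot: [[0.063, -0.998, 0.001], [-0.998, -0.063, 0.0], [0.0, -0.001, -1.0]]
wrist_force: [-1.6, -0.5, 1.3]
gripper_width: 0.134
```

```bash
python3 - <<'E'
from h import *
st();c2=shot('side','s10.png');c=shot('wrist','w10.png');st()
cv2.imwrite('pics/z14.png',cv2.resize(c2['frame'][200:290,320:450,::-1],None,fx=6,fy=6,interpolation=cv2.INTER_CUBIC))
E
```

```text
t 9.1833 edge bed x,y mm -4.3 0.5 tcpz 0.0336 yaw 3.61 noseup deg 0.03 roll 0.0 F [-1.6 -0.5  1.3] M [0.01 0.57 0.05] w 0.134
t 9.2833 edge bed x,y mm -4.3 0.6 tcpz 0.0337 yaw 3.62 noseup deg 0.06 roll -0.0 F [-2.6 -0.3  1.9] M [-0.09  0.46 -0.  ] w 0.139
```

View pics/z14.png

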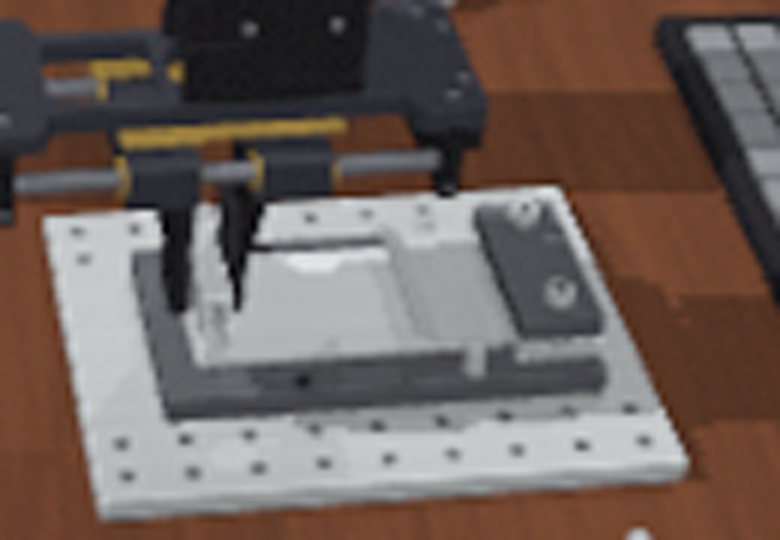

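View pics/w10.png

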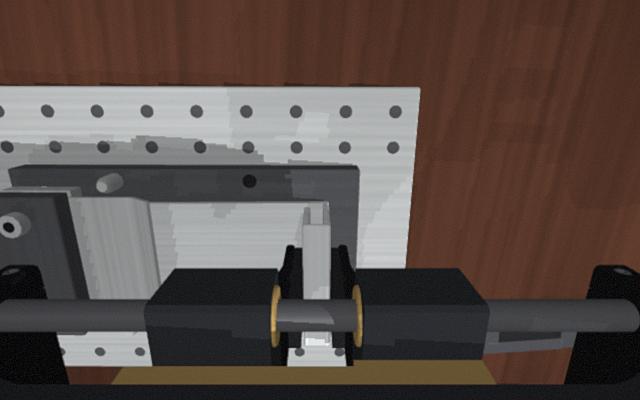

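Call:
jog_arm --pt "1 0 -0.0008 0 0 0 0" --pt "1 0 -0.0016 0 0 0 0" --pt "1 0 -0.0024 0 0 0 0" --pt "1 0 -0.0032 0 0 0 0" --pt "1 0 -0.004 0 0 0 0" --pt "1 0 -0.0045 0 0 0 0" --pt "1 0 -0.005 0 0 0 0" --pt "1 0 -0.005 0 0 0 0" --pt "1 0 -0.005 0 0 0 0" --pt "1 0 -0.005 0 0 0 0"

```text
time_s: 10.12
tcp_pos: [0.5671, -0.0389, 0.0335]
ee_rot: [[0.063, -0.998, -0.0], [-0.998, -0.063, -0.0], [-0.0, 0.0, -1.0]]
wrist_force: [-2.9, 0.0, 0.9]
gripper_width: 0.138
```

```bash
python3 - <<'E'
from h import *
st()
E
```

```text
t 10.1167 edge bed x,y mm 0.1 0.5 tcpz 0.0335 yaw 3.61 noseup deg -0.0 roll -0.0 F [-2.9  0.   0.9] M [-0.03  0.87 -0.01] w 0.138
```

Call:
jog_arm --pt "1 0 -0.0005 0 0 0 0" --pt "1 0 -0.001 0 0 0 0" --pt "1 0 -0.0015 0 0 0 0" --pt "1 0 -0.002 0 0 0 0" --pt "1 0 -0.002 0 0 0 0" --pt "1 0 -0.002 0 0 0 0" --pt "1 0 -0.002 0 0 0 0" --pt "1 0 -0.002 0 0 0 0" --pt "1 0 -0.002 0 0 0 0" --pt "1 0 -0.002 0 0 0 0"

```text
time_s: 10.95
tcp_pos: [0.5672, -0.0389, 0.033]
ee_rot: [[0.062, -0.998, -0.004], [-0.998, -0.062, -0.0], [-0.0, 0.004, -1.0]]
wrist_force: [-6.0, 1.1, 3.0]
gripper_width: 0.136
```

```bash
python3 - <<'E'
from h import *
st()
E
```

```text
t 10.95 edge bed x,y mm 0.2 0.5 tcpz 0.033 yaw 3.57 noseup deg -0.24 roll -0.0 F [-6.   1.1  3. ] M [ 0.29  1.83 -0.03] w 0.136
```

It stopped moving with Fx at −6 N, so it's against the stop. Now I'll press down, keeping a light push forward.

Call:
jog_arm --pt "1 0 0 0.0005 0 0 0" --pt "1 0 0 0.001 0 0 0" --pt "1 0 0 0.0015 0 0 0" --pt "1 0 0 0.002 0 0 0" --pt "1 0 0 0.0025 0 0 0" --pt "1 0 -0.0005 0.003 0 0 0" --pt "1 0 -0.001 0.0035 0 0 0" --pt "1 0 -0.001 0.004 0 0 0" --pt "1 0 -0.001 0.004 0 0 0" --pt "1 0 -0.001 0.004 0 0 0"

```text
time_s: 11.78
tcp_pos: [0.5672, -0.0389, 0.032]
ee_rot: [[0.063, -0.998, -0.006], [-0.998, -0.063, -0.001], [0.001, 0.006, -1.0]]
wrist_force: [-14.1, 2.8, 21.6]
gripper_width: 0.134
```

```bash
python3 - <<'E'
from h import *
st();c2=shot('side','s11.png');c=shot('wrist','w11.png');st()
cv2.imwrite('pics/z15.png',cv2.resize(c2['frame'][200:290,320:450,::-1],None,fx=6,fy=6,interpolation=cv2.INTER_CUBIC))
E
```

```text
t 11.7833 edge bed x,y mm 0.2 0.5 tcpz 0.032 yaw 3.61 noseup deg -0.32 roll 0.03 F [-14.1   2.8  21.6] M [ 0.92  4.18 -0.05] w 0.134
t 11.8833 edge bed x,y mm 0.2 0.5 tcpz 0.032 yaw 3.61 noseup deg -0.33 roll 0.03 F [-15.2   3.1  21.9] M [ 0.89  4.2  -0.09] w 0.138
```

View pics/z15.png

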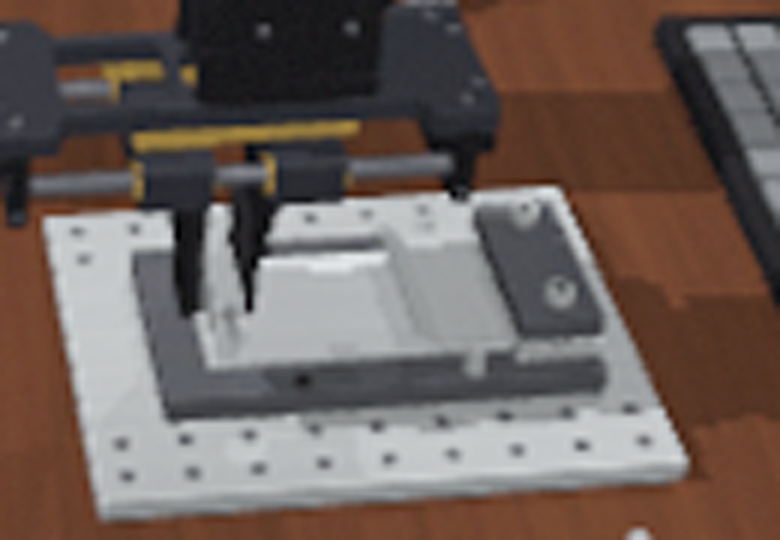

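View pics/w11.png

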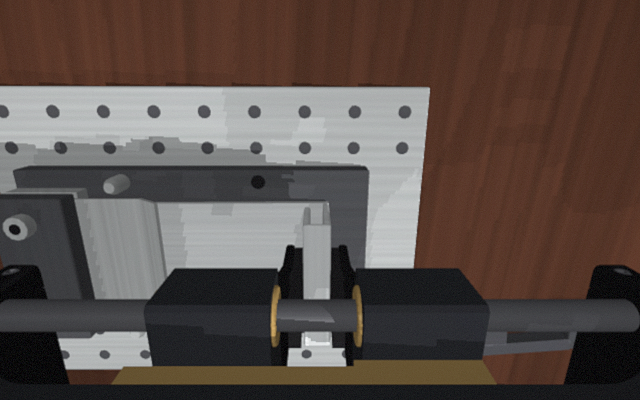

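```bash
python3 - <<'E'
from h import *
c=load('w11.png')
def b(p): d=p[:2]-F0; return (np.array([d@U,d@V])*1e3).round(1)
g=cv2.cvtColor(c['frame'],cv2.COLOR_RGB2GRAY).astype(int)
for r in (180,210,225): 
    col=g[r,355:385]; x=355+np.argmax(np.diff(col))+1; print('bed end',x,b(ray(c,x,r,.022)))
for r in (212,218):
    col=g[r,318:345]; x=318+np.argmin(np.diff(col))+1; print('heel',x,b(ray(c,x,r,.025)))
for x in (200,230,260,290):
    col=g[190:215,x]; r=190+np.argmax(np.diff(col))+1; print('edge -y top z.025',b(ray(c,x,r,.025)))
a=load('s8.png')['frame'].astype(int).mean(2);d=load('s11.png')['frame'].astype(int).mean(2)
print('leaf/lip region diffs', np.abs(a-d)[236:258,390:440].max(), np.abs(a-d)[236:258,385:392].max())
cv2.imwrite('pics/z16.png',np.hstack([cv2.resize(load(f)['frame'][225:270,375:430,::-1],None,fx=7,fy=7,interpolation=cv2.INTER_CUBIC) for f in('s8.png','s11.png')]))
E
```

```text
bed end 369 [-139.   -40.2]
bed end 367 [-138.7  -24.5]
bed end 367 [-139.1  -16.4]
heel 330 [-119.8  -24.5]
heel 323 [-116.3  -21.3]
edge -y top z.025 [-55.4 -29.9]
edge -y top z.025 [-70.2 -29.8]
edge -y top z.025 [-85.  -29.3]
edge -y top z.025 [-99.9 -29.3]
leaf/lip region diffs 95.99999999999999 107.33333333333333
```

View pics/z16.png

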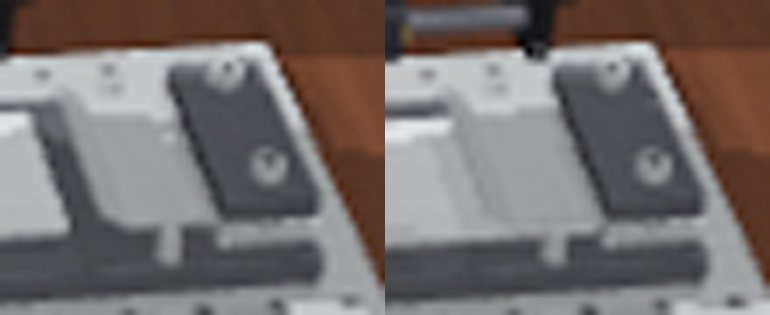

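```bash
python3 - <<'E'
from h import *
def b(p): d=p[:2]-F0; return np.array([d@U,d@V])*1e3
def sub(g,x,r0,r1,sgn):
    c=g[r0:r1,x-1:x+2].mean(1); d=np.clip(sgn*np.diff(c),0,None); i=np.argmax(d); s=slice(max(i-2,0),i+3); return r0+.5+(np.arange(len(d))[s]*d[s]).sum()/d[s].sum()
for f in ('w10.png','w11.png'):
    c=load(f); g=cv2.cvtColor(c['frame'],cv2.COLOR_RGB2GRAY).astype(float)
    for n,xs,r0,r1,sg,z in (('panel',range(170,298,4),193,212,1,.025),('plate',list(range(60,400,6)),80,95,1,.010),('bed',range(130,345,5),160,173,-1,.022)):
        P=np.array([b(ray(c,x,sub(g,x,r0,r1,sg),z)) for x in xs]); k=np.polyfit(P[:,0],P[:,1],1); r=np.abs(np.polyval(k,P[:,0])-P[:,1]); q=r<=np.quantile(r,.8); k=np.polyfit(P[q,0],P[q,1],1); print(f,n,'yaw dev deg',np.degrees(k[0]).round(2),'y at -60',np.polyval(k,-60).round(2),'res',r[q].max().round(2))
st()
E
```

```text
w10.png panel yaw dev deg 0.19 y at -60 -29.16 res 0.06
w10.png plate yaw dev deg -0.14 y at -60 -84.43 res 0.05
w10.png bed yaw dev deg -0.05 y at -60 -47.68 res 0.12
w11.png panel yaw dev deg 0.03 y at -60 -29.82 res 0.06
w11.png plate yaw dev deg -0.14 y at -60 -84.43 res 0.05
w11.png bed yaw dev deg -0.11 y at -60 -47.7 res 0.07
t 11.8833 edge bed x,y mm 0.2 0.5 tcpz 0.032 yaw 3.61 noseup deg -0.33 roll 0.03 F [-15.2   3.1  21.9] M [ 0.89  4.2  -0.09] w 0.138
```

Call:
jog_arm --pt "1 0 0 0 0 0 0" --pt "1 0 0 0 0 0 0" --pt "1 0 0 0 0 0 0" --pt "1 0 0 0 0 0 0" --pt "1 0 0 0 0 0 0" --pt "1 0 0 0 0 0 0" --pt "1 0 0 0 0 0 0" --pt "1 0 0 0 0 0 0" --pt "1 0 0 0 0 0 0" --pt "1 0 0 0 0 0 0"

```text
time_s: 12.72
tcp_pos: [0.5672, -0.0389, 0.032]
ee_rot: [[0.063, -0.998, -0.006], [-0.998, -0.063, -0.001], [0.0, 0.006, -1.0]]
wrist_force: [-14.4, 3.0, 21.9]
gripper_width: 0.135
```

```bash
python3 - <<'E'
from h import *
st();c=shot('scene','f_scene.png');c2=shot('side','f_side.png');st()
cv2.imwrite('pics/z17.png',cv2.resize(c2['frame'][220:290,330:450,::-1],None,fx=6.6,fy=6.6,interpolation=cv2.INTER_CUBIC))
E
```

```text
t 12.7167 edge bed x,y mm 0.2 0.5 tcpz 0.032 yaw 3.61 noseup deg -0.32 roll 0.03 F [-14.4   3.   21.9] M [ 0.92  4.2  -0.05] w 0.135
t 12.8167 edge bed x,y mm 0.2 0.5 tcpz 0.032 yaw 3.61 noseup deg -0.32 roll 0.03 F [-14.4   2.3  21.7] M [ 0.85  4.24 -0.02] w 0.134
```

View pics/z17.png

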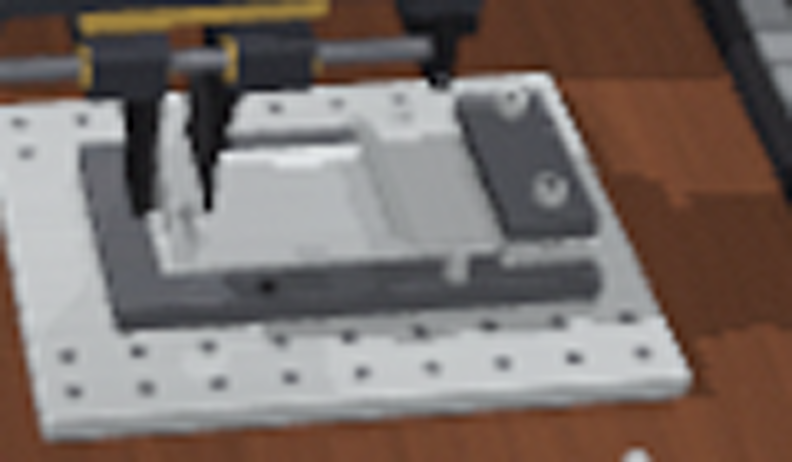

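View pics/f_side.png

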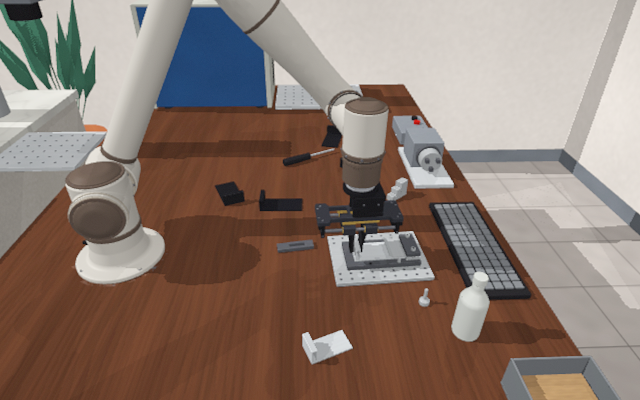

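The panel is home and flat on the bed with no shadow gap. The leaf is at rest, the bystanders haven't moved and the forces are steady, so I'm handing in.

```bash
python3 - <<'E'
from h import *
finish_job(); st()
E
```

```text
the job is handed in; nothing more can be done
the job is handed in; nothing more can be done
```

The long panel is loaded in the fixture, against the stop, and the arm is still holding it pressed on the bed for you to fit the strap clamp. I handed in at about 12.8 s of the 42 s allowed.

I gripped the panel by its folded edge, lowered it onto the lift pads just short of the lip, slid it level under the leaf to the stop, then pressed it down.

**Last checks**
- **Home against the stop:** forward motion stopped where I expected the stop to be, and the push built to about 14 N. The camera puts the folded end about 20 mm from the bed's near end, as it should be, good to about 1 mm.
- **Square:** the panel lines up with the bed to about 0.15°, and there is almost no twist on the wrist.
- **Pressed down:** about 22 N, steady over the last second.
- **Leaf and other things:** the leaf looks the same as before loading. In the final side view the other things are where they started.

**What disagreed or stayed indirect**
- The early side-camera fixture position was 4–5 mm off the wrist camera's. I used the wrist camera, and the stop contact agreed with it.
- Under load the gripper tilts 0.3° nose-down and sits 0.6 mm lower than I predicted. I judge that to be give in the grip and arm, with the panel itself flat.
- I inferred that the pads are flush from the force and the picture; I did not measure it directly.
- A raw pixel comparison of the leaf area showed large differences, mostly from the panel now lying there. My conclusion that the leaf hasn't lifted comes from comparing the zoomed pictures by eye.

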